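Take a round roll from the bread case with tongs and hold it up

TASK

Slide the clear left-hand cover of the bread case fully open to the right, then pick up the kitchen tongs from the worktop, close them on the small round roll that was under that cover and lift it at least 15 cm above the worktop. Take the roll with the tongs only, never with the gripper itself, and leave the other rolls and everything around where they are. Finish while still holding the roll up in the tongs, with the cover left open.

Things in the scene. Friction and masses are not known exactly. Their poses are not given: they have to be found in the camera images.
- case: fixed bread case: oak base board 150 (x) x 390 (y) x 16 mm, oak end boards 12 mm thick, 120 mm high. Origin: centre of its underside; x to the back, y to its left. A fixed clear cover (102 mm high) stands over the right half, y < -5 mm; a sliding one over the left half. Rails run along y at x = 60 to 73 and -60 to -73 mm, tops at z = 22 mm
- bay (a point): middle of the base board's part that lies free when the cover is fully open, on its top face (case x = 0, y = 98, z = 16 mm). That free part runs from case y = 14 to 183 mm and is then open above, in front and behind, over the rails
- cover (a joint): the sliding clear cover (top, front and back, no ends; 180 mm long, its top at z = 112 mm): 0 m closed over the left half, 0.165 m fully open at its stop (slid to the case's -y, over the fixed cover). Starts 0 to 30 mm open; about 1.5 N friction, stays where it is left
- cover_grip (a point): on the top face of the cover's wooden pull, 118 mm above the worktop, over the middle of its grip. The pull is an upright block on the cover's front, 14 mm thick along the case's y, 42 mm high, standing out 46 mm (this point 29 mm before the cover's face). Moves with the cover
- roll: small round bread roll under the sliding cover, 52 mm in diameter, 42 mm high, about 45 g; origin at the centre of its underside, which stands on the base board 16 mm above the worktop; z up. Its sides are upright from 14 to 24 mm above its underside
- roll_center (a point): inside the roll on its axis, 20 mm above its underside
- tongs: steel kitchen tongs with black handle grips, 280 mm long, 160 g, lying on edge so that they open in the horizontal plane; blades 24 mm high. Origin: underside, midway between the grips; x to the jaws, z up. Pivot pin at x = -105 mm, with a spring that holds them open; grips from x = -43 to 43 mm, 63 mm wide overall at the origin when open. The frame is fixed to the left blade
- tongs_arm (a joint): closing angle of the tongs, rad: 0 open, 0.36 shut. Squeezed evenly at the origin: 63 mm over the grips = 0, jaw gap 91 mm, spring 3 N; 54 mm = 0.09, gap 70 mm, 5 N (enough to carry the tongs in part-closed fingers); 45 mm = 0.17, gap 52 mm, 7 N, grips and jaws parallel
- tongs_jaw (a point): midway between the open jaws, 125 mm from the tongs' origin along x, 12 mm above the blades' underside. Flat jaw faces, 24 mm high, run from x = 100 to 147 mm; open, the jaws are 105 mm wide overall. Fixed to the left blade: when the roll is gripped the true middle is 20 mm to its left
- timer: round wind-up kitchen timer, 67 mm across, 54 mm tall; bystander in front of the case
- pepper_mill: turned wooden pepper mill, 58 mm across, 170 mm tall; bystander
- spice_jar: spice jar, 46 mm across, 105 mm tall; bystander
- spread_jar: jar of spread with a dark lid, 75 mm across, 112 mm tall, stands to the right of the case, behind the tongs; bystander
- scoop: steel scoop lying flat right of the tongs, 218 x 63 x 49 mm; bystander
- pudding_tin: low food tin, 76 mm across, 58 mm tall; bystander
- finger_roll_0: oblong bread roll, 88 x 40 x 40 mm, under the fixed right cover of the case; stays there
- finger_roll_1: a second oblong bread roll like the other, under the fixed right cover; stays there

How it is judged:
On the way, in this order (a step that is already met when the one before it is completed fails the run):
1. the sliding cover is fully open (within 10 mm of its stop) (value of joint cover above 0.155 m), for 0.2 s.
2. the tongs are held by the gripper, off the worktop (height (world z) of tongs above 0.015 m and contact force between the fingers and tongs above 1 N), for 0.2 s.
3. the roll is lifted off the case in the tongs (height (world z) of roll above 0.03 m and contact force between roll and tongs above 0.3 N and contact force between roll and case below 0.05 N), for 0.2 s.
At the end, for the whole second after the job is handed in: The roll, at rest, is gripped in the tongs' jaws (its middle within 50 mm of the jaw point), carried by the tongs alone, its underside over 130 mm above the worktop; the tongs are in the fingers and clear of the case; the cover is within 10 mm of fully open (height (world z) of roll above 0.13 m and distance between roll_center and tongs_jaw below 0.05 m and contact force between roll and tongs above 0.3 N and contact force between the fingers and tongs above 1 N and contact force between roll and the arm below 0.05 N and contact force between roll and the fingers below 0.05 N and contact force between each of roll, tongs and case below 0.05 N and linear speed of roll below 0.05 m/s and value of joint cover above 0.155 m); the arm keeps its last pose, push and grip.
It fails at once if the gripper or arm touches the round roll (contact force between roll and the fingers above 0.3 N or contact force between roll and the arm above 0.3 N).
It fails at once if an oblong roll or a bystander is moved by more than 30 mm (distance of any of timer, pepper_mill, spice_jar, spread_jar, scoop, pudding_tin, finger_roll_0, finger_roll_1 from where it was at the start of the episode above 0.03 m).
It also fails if it takes over 54 s, if anything falls off the work surface, if the arm or the gripper's body presses on something with over 40 N, if the wrist force passes 120 N, or if a joint passes its speed limit or range.

ROBOT

A 7-joint arm with a two-finger parallel gripper is mounted at the origin on a cart in front of the work surface, level with it; the furniture and walls round the work are solid. World frame = base frame: x ahead of the robot, y to its left, z up, the work surface at z = 0. Lengths are in m, angles in rad, forces in N, time in s.
With the tool pointing down it reaches from about 0.425 to 0.875 m from the base axis. Payload 4.7 kg.
Tool frame: the origin (TCP) lies midway between the tips of the shut fingers; the grasp point (between the pads) lies 19 mm behind it; z points along the fingers, y is the line along which they close (so a half turn about z gives the same grasp; the last joint's range is limited). The gripper opens to 87 mm and grips with 3 to 60 N. Pads are 19 mm wide; open, the fingers measure 117 mm over their backs; the gripper's body (75 mm by 190 mm) begins 51 mm behind the grasp point.
Start: joints at [-1.189, 0.321, -0.07, 1.45, 0.023, 1.371, -0.057], TCP at [0.234, 0.607, 0.223] pointing down, gripper open.
Joint ranges: [-2.86, 2.86], [-0.3, 2.09], [-1.38, 1.24], [0.06, 2.45], [-1.56, 4.7], [0.09, 2.05], [-2.69, 2.69]. Speed limits (rad/s): [2.57, 2.57, 3.14, 3.14, 3.14, 3.14, 3.14].

INTERFACE

Orientations are given as a rotation vector (axis times angle).
In Python, from bench import ctrl gives the robot as it stands. The module is installed in compiled form; this text tells all that it offers.
- The arm moves only by the shell command python3 -m handwheel 'ROWS' [FORCE]. ROWS is JSON, a list of rows, each a list of 7 numbers: the finger opening in m, from 0 to 0.087, then the shift along the tool's x, y, z in m, then the turn, a rotation vector about the tool's x, y, z in degrees. A call has 1 to 12 rows; each row shifts and turns the commanded pose from where the row before left it, along the tool's axes as they then stand; what a row does not reach is not made up. A row lasts 1/8 s, in which the tool goes at most 62.5 mm and 10.7 degrees, less where a joint would pass 70% of its speed; a pose out of reach is approached as far as the arm can. A call is refused whole if a number of a shift passes 0.0625 or a number of a turn 10.7, either way. A call with a gripper value outside its range is refused whole. The fingers move at their own pace and stop on an object; FORCE is the grip in N (left out, the last holds). Time passes only in rows, so rows that do not move let the fingers close. It gives the time, the measured TCP pose, the force, the opening and the grip force at its end, in the units of the state.
- ctrl.get_state(): the state, without advancing time (a new reading comes with each control period).
- ctrl.get_image(name): name is "side" or "top" or "wrist"; returns (picture, depth): 480x640x3 uint8, blue, green, red; 480x640 float32, m along the optical axis (not along the pixel's ray), 0 where there is no reading.
- ctrl.camera_info(name): a dict with "intrinsics" (3x3 intrinsics, pixels), "R" (3x3) and "t" (3): a world point X has camera coordinates R X + t. Camera axes: x right, y down, z forward; pixel columns grow to the right and rows downward; lengths in m; the calibration is good to about 2 mm. A picture is of the moment at which its call begins: read the wrist's pose just before it. camera_info takes no time and is no camera call; for the wrist camera it gives the pose at the moment of the call.
- ctrl.close_job(): hands the job in; it is judged then, once.
The state is a dict: "time": time; "joint_positions": joint angles; "qd": joint speeds; "joint_torque": joint torques, N m; "position": TCP position; "tool_rot": TCP orientation; "ft_force": force on the tool from outside, world axes, zero at the start; "torque": the same for the moment, N m; "grip_width": opening from 0.0 (shut) to 1.0 (fully open); "grip_force": force on a finger pad.
Only numpy, scipy, OpenCV 4.12 (cv2) and the standard library are available. Lean on these libraries where they do the work, as an engineer would, in place of code of your own. Each camera call takes 0.05 s, during which the arm holds its last target. There are 200 camera calls.

## Working session

There is one attempt and no reset: what is moved stays moved. The work goes in short steps, Python scripts to look and compute and a shell command to move; the robot and the scene stay as the last step left them, time stands still between calls to the robot, and variables do not carry over. Pictures are saved under pics/ and viewed, at most 10 in all, crops included, and the job is handed in when it is done.

```bash
mkdir -p pics; python3 - <<'E'
from bench import ctrl
import cv2,numpy as np
s=ctrl.get_state();print({k:np.round(v,3) for k,v in s.items()})
for n in("top","side"):
    im,d=ctrl.get_image(n);cv2.imwrite(f"pics/{n}0.png",im);np.save(f"pics/{n}0.npy",d)
    c=ctrl.camera_info(n);print(n,np.round(c["intrinsics"],1).tolist(),np.round(c["R"],3).tolist(),np.round(c["t"],3))
E
```

```text
{'time': np.float64(0.0), 'joint_positions': array([-1.189,  0.322, -0.07 ,  1.452,  0.023,  1.371, -0.057]), 'qd': array([ 0.001, -0.001,  0.002,  0.001,  0.001,  0.   , -0.   ]), 'joint_torque': array([ 1.0000e-03, -4.9131e+01, -4.0400e-01, -3.1253e+01, -6.4000e-02,
        4.4000e-02,  0.0000e+00]), 'position': array([0.234, 0.606, 0.221]), 'tool_rot': array([-5.740e-01, -3.088e+00,  3.000e-03]), 'ft_force': array([-0.2  ,  0.793,  0.46 ]), 'torque': array([ 0.022,  0.055, -0.009]), 'grip_force': np.float64(0.0), 'grip_width': np.float64(0.997)}
top [[516.7, 0.0, 323.6], [0.0, 516.7, 237.5], [0.0, 0.0, 1.0]] [[0.014, -1.0, 0.008], [-0.992, -0.015, -0.122], [0.123, -0.007, -0.992]] [0.081 0.541 1.488]
side [[521.8, 0.0, 325.4], [0.0, 521.8, 239.0], [0.0, 0.0, 1.0]] [[-0.903, -0.429, 0.0], [-0.288, 0.604, -0.743], [0.319, -0.671, -0.669]] [0.505 0.155 1.808]
```

View pics/top0.png

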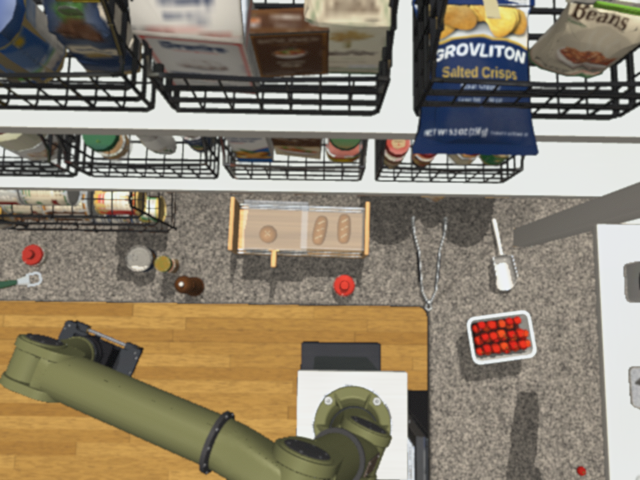

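View pics/side0.png

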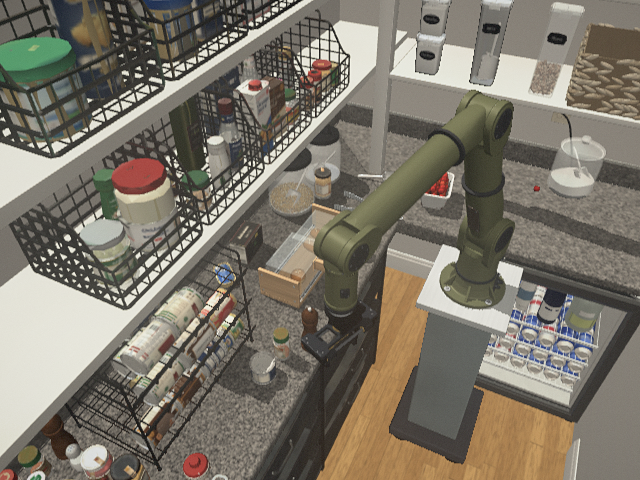

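The top view shows the case at about (230–370, 198–262) with its pull at (274,257), the roll at (268,234), the timer at (344,286). The tongs have their pivot at (429,304) and jaws at (416–446,220). The side view shows shelves above and behind the case.

```bash
cat > h.py <<'E'
from bench import ctrl
import cv2,numpy as np
from scipy.spatial.transform import Rotation as Ro
def ray(c,px,z):
    K,R,t=[np.array(c[k]) for k in("intrinsics","R","t")]
    d=R.T@np.linalg.solve(K,[px[0],px[1],1.]); o=-R.T@t
    return o+d*(z-o[2])/d[2]
def cloud(c,d):
    K,R,t=[np.array(c[k]) for k in("intrinsics","R","t")]
    v,u=np.mgrid[:480,:640]; P=np.stack([(u-K[0,2])/K[0,0]*d,(v-K[1,2])/K[1,1]*d,d],-1)
    return (P-t)@R
E
python3 - <<'E'
from h import *
im=cv2.imread("pics/top0.png");d=np.load("pics/top0.npy");c=ctrl.camera_info("top")
P=cloud(c,d)
cv2.imwrite("pics/topcrop.png",cv2.resize(im[180:320,215:525],None,fx=2.58,fy=2.58,interpolation=cv2.INTER_CUBIC))
for n,px,z in [("timer",(344,286),.05),("pivot",(429,304),.02),("jawL",(415,219),.02),("jawR",(446,219),.02),("pull",(274,257),.118),("endL",(234,224),.12),("endR",(367,229),.12)]:
    print(n,ray(c,px,z).round(3),P[px[1],px[0]].round(3))
for u in (260,330,400,430,470): print(u,[(v,*P[v,u].round(2)) for v in range(100,215,12)])
E
```

```text
timer [0.398 0.028 0.05 ] [0.398 0.029 0.053]
pivot [ 0.35  -0.222  0.02 ] [ 0.35  -0.223  0.018]
jawL [ 0.601 -0.183  0.02 ] [ 0.604 -0.187  0.001]
jawR [ 0.602 -0.276  0.02 ] [ 0.603 -0.277  0.016]
pull [0.473 0.226 0.118] [0.473 0.226 0.117]
endL [0.563 0.339 0.12 ] [0.566 0.342 0.103]
endR [ 0.554 -0.031  0.12 ] [ 0.554 -0.03   0.127]
260 [(100, np.float64(0.6), np.float64(0.18), np.float64(0.92)), (112, np.float64(0.6), np.float64(0.18), np.float64(0.88)), (124, np.float64(0.59), np.float64(0.18), np.float64(0.87)), (136, np.float64(0.58), np.float64(0.18), np.float64(0.85)), (148, np.float64(0.64), np.float64(0.21), np.float64(0.6)), (160, np.float64(0.64), np.float64(0.22), np.float64(0.51)), (172, np.float64(0.62), np.float64(0.23), np.float64(0.49)), (184, np.float64(0.59), np.float64(0.23), np.float64(0.49)), (196, np.float64(0.67), np.float64(0.28), np.float64(0.01)), (208, np.float64(0.61), np.float64(0.27), np.float64(0.12))]
330 [(100, np.float64(0.61), np.float64(0.09), np.float64(0.92)), (112, np.float64(0.6), np.float64(0.09), np.float64(0.88)), (124, np.float64(0.59
[... 1628 characters left out ...]
p.float64(0.46)), (208, np.float64(0.64), np.float64(-0.23), np.float64(0.01))]
470 [(100, np.float64(0.61), np.float64(-0.09), np.float64(0.92)), (112, np.float64(0.59), np.float64(-0.09), np.float64(0.91)), (124, np.float64(0.58), np.float64(-0.09), np.float64(0.91)), (136, np.float64(0.57), np.float64(-0.09), np.float64(0.9)), (148, np.float64(0.55), np.float64(-0.09), np.float64(0.89)), (160, np.float64(0.63), np.float64(-0.2), np.float64(0.55)), (172, np.float64(0.63), np.float64(-0.21), np.float64(0.49)), (184, np.float64(0.6), np.float64(-0.21), np.float64(0.49)), (196, np.float64(0.58), np.float64(-0.22), np.float64(0.47)), (208, np.float64(0.64), np.float64(-0.35), np.float64(0.0))]
```

View pics/topcrop.png

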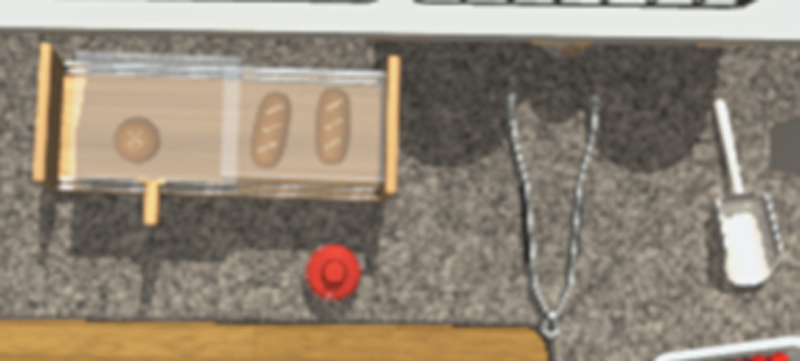

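The crop shows the cover nearly closed: pull at crop (151,200), roll at crop (137,139), both oblong rolls under the fixed half. The tongs are clear, with the scoop well to their right. Next I measure precisely.

```bash
python3 - <<'E'
from h import *
im=cv2.imread("pics/top0.png");d=np.load("pics/top0.npy");c=ctrl.camera_info("top")
P=cloud(c,d);v,u=np.mgrid[:480,:640]
hsv=cv2.cvtColor(im,cv2.COLOR_BGR2HSV)
def show(n,m,z):
    cn,_=cv2.findContours(m.astype(np.uint8),cv2.RETR_EXTERNAL,cv2.CHAIN_APPROX_NONE)
    for k in cn:
        if len(k)<8: continue
        W=np.array([ray(c,q[0],z) for q in k]);r=cv2.minAreaRect((W[:,:2]*1000).astype(np.float32))
        print(n,cv2.boundingRect(k),np.round(r[0],1),np.round(r[1],1),round(r[2],1))
box=(u>215)&(u<380)&(v>190)&(v<270)
oak=box&(P[...,2]>.085)&(hsv[...,1]>110)
show("oak",oak,.12)
roll=(u>250)&(u<290)&(v>218)&(v<250)&(hsv[...,1]>0)
sub=im[215:255,245:295];print(hsv[234,268],hsv[234,285],hsv[234,250])
show("roll",roll&(hsv[...,2]<int(hsv[234,285,2])-25),.036)
t=(u>405)&(u<460)&(v>205)&(v<312)&(P[...,2]>.012)&(P[...,2]<.04)
show("tongs",t,.024)
E=np.array([[x,y] for x,y in zip(u[t],v[t])]);W=np.array([ray(c,q,.024) for q in E])
for a in np.arange(.34,.64,.02):
    w=W[abs(W[:,0]-a)<.004]
    if len(w): print(a.round(3),np.sort(w[:,1]).round(3).tolist())
R=Ro.from_rotvec(ctrl.get_state()["tool_rot"]).as_matrix();print(R.round(3))
E
```

```text
oak (271, 252, 6, 16) [465.8 226.7] [41.4 13.8] 1.4
oak (230, 216, 1, 6) [578.3 350.5] [14.1  0. ] 2.0
oak (363, 202, 7, 54) [556.3 -28.8] [ 12.7 149.3] 87.9
oak (228, 198, 9, 53) [563.4 344.3] [ 14.9 146.1] 88.3
[ 17  80 205] [ 16  61 189] [ 16  61 189]
roll (251, 249, 8, 1) [502.4 290.6] [ 0.  20.5] 0.8
roll (268, 226, 9, 16) [551.2 238.1] [46.1 17.4] 16.3
tongs (411, 216, 36, 95) [ 470.4 -220.8] [104.4 276.3] 89.1
0.34 [-0.227, -0.227, -0.227, -0.224, -0.224, -0.213, -0.213, -0.21, -0.21, -0.21]
0.36 [-0.227, -0.227, -0.225, -0.224, -0.222, -0.222, -0.219, -0.219, -0.216, -0.216, -0.213, -0.213]
0.38 [-0.236, -0.236, -0.234, -0.234, -0.207, -0.204, -0.204, -0.201]
0.4 [-0.243, -0.243, -0.243, -0.24, -0.24, -0.202, -0.201, -0.199, -0.199]
0.42 [-0.249, -0.249, -0.249, -0.246, -0.246, -0.246, -0.243, -0.243, -0.243, -0.199, -0.199, -0.199, -0.196, -0.196, -0.196, -0.193, -0.193, -0.193]
0.44 [-0.252, -0.252, -0.249, -0.249, -0.249, -0.246, -0.246, -0.246, -0.243, -0.243, -0.199, -0.199, -0.199, -0.196, -0.196, -0.196, -0.193, -0.193, -0.193, -0.19, -0.19]
0.46 [-0.252, -0.252, -0.24
[... 171 characters left out ...]
 -0.193, -0.19, -0.19, -0.19, -0.188, -0.188]
0.5 [-0.256, -0.256, -0.256, -0.253, -0.253, -0.253, -0.25, -0.25, -0.194, -0.194, -0.191, -0.191, -0.188, -0.188]
0.52 [-0.259, -0.259, -0.256, -0.256, -0.256, -0.191, -0.188, -0.188, -0.188, -0.185]
0.54 [-0.265, -0.262, -0.262, -0.185, -0.185, -0.182, -0.182, -0.182]
0.56 [-0.268, -0.268, -0.268, -0.265, -0.265, -0.179, -0.179, -0.176, -0.176]
0.58 [-0.275, -0.272, -0.272, -0.272, -0.269, -0.269, -0.269, -0.179, -0.179, -0.176, -0.176, -0.176, -0.173, -0.173]
0.6 [-0.275, -0.272, -0.272, -0.269, -0.269, -0.177, -0.177, -0.177, -0.174, -0.174, -0.174, -0.171]
0.62 [-0.251]
[[-0.933  0.359 -0.001]
 [ 0.359  0.933 -0.002]
 [-0.    -0.002 -1.   ]]
```

```bash
python3 -m handwheel '[[0,0,0,0,0,0,-9.9],[0,0,0,0,0,0,-9.9],[0,-0.023,-0.033,0,0,0,0],[0,-0.023,-0.033,0,0,0,0],[0,-0.023,-0.033,0,0,0,0],[0,-0.023,-0.033,0,0,0,0],[0,-0.023,-0.033,0,0,0,0],[0,-0.023,-0.033,0,0,0,0],[0,-0.023,-0.033,0,0,0,0],[0,-0.023,-0.033,0,0,0,0],[0,-0.023,-0.033,0,0,0,0],[0,-0.023,-0.033,0,0,0,0]]' 20; python3 -c "
from h import *
s=ctrl.get_state();print(s['position'],s['grip_width']);print(Ro.from_rotvec(s['tool_rot']).as_matrix().round(3))"
```

```text
time: 1.6
position: [0.4567, 0.2702, 0.2222]
tool_rot: [-0.035, -3.141, 0.0]
ft_force: [0.5, -0.1, -0.3]
grip_width: 0.006
grip_force: 0.0
[0.45672664 0.27017872 0.22220821] 0.005956604966764176
[[-1.     0.022 -0.   ]
 [ 0.022  1.    -0.   ]
 [ 0.    -0.    -1.   ]]
```

```bash
python3 -m handwheel '[[0,0,0.005,0.04,0,0,0],[0,0,0,0.04,0,0,0],[0,0,0,0.045,0,0,0],[0,0,-0.02,0.005,0,0,0],[0,0,-0.02,0,0,0,0],[0,0,-0.02,0,0,0,0],[0,0,-0.02,0,0,0,0],[0,0,-0.02,0,0,0,0],[0,0,-0.02,0,0,0,0],[0,0,-0.015,0,0,0,0],[0,0,-0.01,0,0,0,0],[0,0,0,0,0,0,0]]'
```

```text
time: 3.1
position: [0.4527, 0.1302, 0.0921]
tool_rot: [-0.037, -3.14, 0.002]
ft_force: [0.6, 0.2, -0.5]
grip_width: 0.003
grip_force: 0.0
```

```bash
python3 -m handwheel '[[0,0,-0.01,0,0,0,0],[0,0,-0.005,0,0,0,0],[0,0,0,0,0,0,0]]'; python3 -m handwheel '[[0,0,-0.006,0,0,0,0],[0,0,0,0,0,0,0]]'; python3 - <<'E'
from h import *
im,d=ctrl.get_image("top");cv2.imwrite("pics/top1.png",cv2.resize(im[180:320,215:525],None,fx=2.58,fy=2.58,interpolation=cv2.INTER_CUBIC))
E
```

```text
time: 3.48
position: [0.4526, 0.1159, 0.0923]
tool_rot: [-0.036, -3.141, 0.001]
ft_force: [0.4, -0.3, 1.3]
grip_width: 0.003
grip_force: 0.0
time: 3.72
position: [0.4528, 0.1099, 0.0925]
tool_rot: [-0.036, -3.141, 0.001]
ft_force: [-0.4, 0.3, -0.5]
grip_width: 0.001
grip_force: 0.0
```

View pics/top1.png

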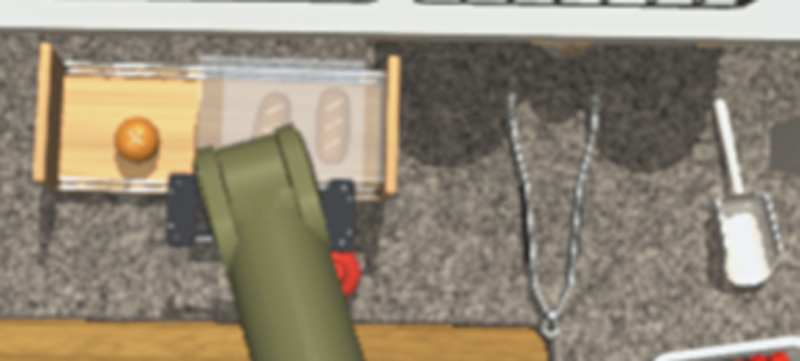

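The cover is sliding: its left edge is at crop x≈197 and the roll is bare at (137,139). I keep pushing to the stop.

```bash
for i in 1; do python3 -m handwheel '[[0,0,-0.006,0,0,0,0],[0,0,-0.003,0,0,0,0],[0,0,0,0,0,0,0]]'; done; python3 -m handwheel '[[0,0,-0.006,0,0,0,0],[0,0,0,0,0,0,0]]'; python3 -m handwheel '[[0,0,-0.004,0,0,0,0],[0,0,0,0,0,0,0]]'
```

```text
time: 4.15
position: [0.4527, 0.102, 0.0926]
tool_rot: [0.035, 3.141, 0.002]
ft_force: [0.8, 3.4, -1.8]
grip_width: 0.006
grip_force: 1.6
time: 4.4
position: [0.4527, 0.1019, 0.0928]
tool_rot: [0.03, 3.139, 0.013]
ft_force: [1.3, 16.5, -5.1]
grip_width: 0.006
grip_force: 7.4
time: 4.65
position: [0.4527, 0.1017, 0.0929]
tool_rot: [0.026, 3.138, 0.02]
ft_force: [2.4, 24.8, -8.3]
grip_width: 0.004
grip_force: 11.3
```

```bash
python3 -m handwheel '[[0,0,0.02,0,0,0,0],[0,0,0.015,0,0,0,0],[0,0,0,-0.04,0,0,0],[0,0,0,-0.05,0,0,0],[0.087,0,-0.05,-0.02,0,0,0],[0.087,-0.01,-0.05,0,0,0,0],[0.087,-0.008,-0.05,0,0,0,0],[0.087,0,-0.05,0,0,0,0],[0.087,0,-0.05,0,0,0,0],[0.087,0,-0.05,0,0,0,0],[0.087,0,-0.046,0,0,0,0],[0.087,0,0,0,0,0,0]]'; python3 - <<'E'
from h import *
s=ctrl.get_state();print(s["position"].round(4),s["grip_width"],Ro.from_rotvec(s['tool_rot']).as_matrix().round(3).tolist())
im,d=ctrl.get_image("top");cv2.imwrite("pics/top2raw.png",im);np.save("pics/top2.npy",d);c=ctrl.camera_info("top")
P=cloud(c,d);v,u=np.mgrid[:480,:640];hsv=cv2.cvtColor(im,cv2.COLOR_BGR2HSV)
m=(u>240)&(u<300)&(v>215)&(v<253)&(P[...,2]>.028)
print("roll",m.sum(),np.median(u[m]),np.median(v[m]),P[m].mean(0).round(4),P[m].min(0).round(3),P[m].max(0).round(3))
k=cv2.findContours(m.astype(np.uint8),cv2.RETR_EXTERNAL,cv2.CHAIN_APPROX_NONE)[0]
for q in k:
    (x,y),r=cv2.minEnclosingCircle(q);print((x,y),r,ray(c,(x,y),.038).round(4))
o=(u>220)&(u<380)&(v>190)&(v<275)&(P[...,2]>.085)&(hsv[...,1]>110)
for q in cv2.findContours(o.astype(np.uint8),cv2.RETR_EXTERNAL,cv2.CHAIN_APPROX_NONE)[0]:
    if len(q)>8: print("oak",np.round(cv2.minAreaRect(np.array([ray(c,p[0],.118)[:2]*1000 for p in q],np.float32)),1) if 0 else cv2.minAreaRect(np.array([ray(c,p[0],.118)[:2]*1000 for p in q],np.float32)))
im,d=ctrl.get_image("wrist");cv2.imwrite("pics/wrist0.png",im);np.save("pics/wrist0.npy",d)
E
```

```text
time: 6.15
position: [0.4618, -0.2249, 0.2027]
tool_rot: [-0.048, -3.14, 0.004]
ft_force: [0.2, 0.2, 0.6]
grip_width: 0.833
grip_force: 0.0
[ 0.4618 -0.2249  0.2027] 0.8330018385567403 [[-1.0, 0.031, -0.001], [0.031, 1.0, -0.003], [0.001, -0.003, -1.0]]
roll 489 274.0 234.0 [0.5372 0.209  0.1118] [0.353 0.099 0.028] [0.59  0.311 1.542]
(290.0, 252.0) 9.999999747378752e-05 [0.4949 0.1865 0.038 ]
(243.0, 252.0) 9.999999747378752e-05 [0.4929 0.3236 0.038 ]
(254.0, 251.5) 0.5001000165939331 [0.4948 0.2915 0.038 ]
(271.0, 250.0) 9.999999747378752e-05 [0.5    0.2421 0.038 ]
(248.0, 249.0) 9.999999747378752e-05 [0.5019 0.3093 0.038 ]
(267.7799987792969, 233.97999572753906) 9.062589645385742 [0.547  0.2527 0.038 ]
(288.0, 221.0) 9.999999747378752e-05 [0.5864 0.1943 0.038 ]
(290.0, 220.0) 9.999999747378752e-05 [0.5895 0.1885 0.038 ]
(244.5, 217.5) 0.7072067856788635 [0.5949 0.3225 0.038 ]
(296.5, 234.0) 18.172880172729492 [0.5482 0.1686 0.038 ]
oak ((459.68060302734375, 84.61651611328125), (30.41754722595215, 11.056386947631836), 0.7888966202735901)
oak ((578.6273803710938, 350.8336486816406), (14.098250389099121, 2.695620059967041e-05), 2.049276113510132)
oak ((556.4723510742188, -29.424102783203125), (13.617742538452148, 149.6309356689453), 87.9174575805664)
oak ((563.7507934570312, 344.79248046875), (14.595391273498535, 146.3081817626953), 88.21559143066406)
```

View pics/wrist0.png

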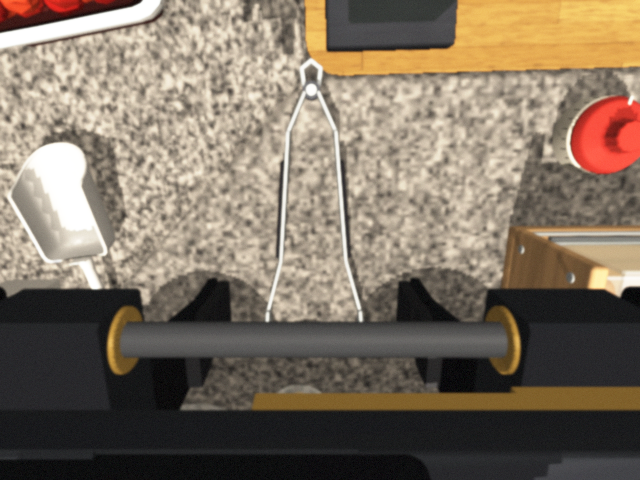

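The wrist view shows the tongs well between the fingers: pivot at (311,88), blades at (284,200) and (345,200). The scoop is to the left and the timer to the right.

```bash
python3 - <<'E'
from h import *
c=ctrl.camera_info("wrist")
for p in [(311,88),(287,135),(338,135),(284,200),(345,200),(279,260),(350,260),(267,318),(361,318)]: print(p,ray(c,p,.022).round(4))
E
```

```text
(311, 88) [ 0.3549 -0.221   0.022 ]
(287, 135) [ 0.3921 -0.2425  0.022 ]
(338, 135) [ 0.3931 -0.1988  0.022 ]
(284, 200) [ 0.4483 -0.2476  0.022 ]
(345, 200) [ 0.4496 -0.1929  0.022 ]
(279, 260) [ 0.5049 -0.2548  0.022 ]
(350, 260) [ 0.5065 -0.1882  0.022 ]
(267, 318) [ 0.5646 -0.2694  0.022 ]
(361, 318) [ 0.5667 -0.1773  0.022 ]
```

```bash
python3 -m handwheel '[[0.087,0.001,0.004,0.04,0,0,-1],[0.087,0,0,0.05,0,0,0],[0.087,0,0,0.05,0,0,0],[0.087,0,0,0.04,0,0,0],[0.087,0,0,0.008,0,0,0],[0.087,0,0,0.005,0,0,0],[0.087,0,0,0,0,0,0]]'
```

```text
time: 7.12
position: [0.4637, -0.2157, 0.0108]
tool_rot: [0.007, 3.139, -0.0]
ft_force: [0.6, 1.1, -0.4]
grip_width: 1.0
grip_force: 0.0
```

```bash
python3 -m handwheel '[[0.087,0.003,-0.005,0.003,0,0,1],[0.087,0,0,0.003,0,0,0],[0.087,0,0,0,0,0,0],[0.087,0,0,0,0,0,0]]'
```

```text
time: 7.62
position: [0.4596, -0.2207, 0.0036]
tool_rot: [0.035, 3.141, 0.0]
ft_force: [-0.2, -0.5, -0.2]
grip_width: 0.999
grip_force: 0.0
```

```bash
python3 -m handwheel '[[0.054,0,0,0,0,0,0],[0.054,0,0,0,0,0,0],[0.054,0,0,0,0,0,0],[0.054,0,0,0,0,0,0],[0.054,0,0,0,0,0,0]]' 20
```

```text
time: 8.25
position: [0.4596, -0.2207, 0.0036]
tool_rot: [0.035, 3.141, 0.0]
ft_force: [1.0, 0.4, 0.2]
grip_width: 0.634
grip_force: 5.1
```

```bash
python3 -m handwheel '[[0.053,0,0,-0.01,0,0,0],[0.053,0,0,-0.02,0,0,0],[0.053,0,0,-0.03,0,0,0],[0.053,0,0,-0.04,0,0,0],[0.053,0,0,-0.04,0,0,0],[0.053,0,0,-0.03,0,0,0],[0.053,0,0,0,0,0,0]]'; python3 - <<'E'
from h import *
s=ctrl.get_state();print(s["position"].round(4),Ro.from_rotvec(s['tool_rot']).as_matrix().round(3).tolist())
im,d=ctrl.get_image("wrist");a=im
im,d=ctrl.get_image("top");np.save("pics/top3.npy",d)
cv2.imwrite("pics/lift.png",cv2.resize(np.hstack([a,cv2.resize(im[180:320,360:500],(480,480))]),(800,343)))
c=ctrl.camera_info("top");P=cloud(c,d);v,u=np.mgrid[:480,:640]
m=(u>395)&(u<470)&(v>190)&(v<330)&(P[...,2]>.1)&(P[...,2]<.19)
for lo in np.arange(.3,.66,.03):
    k=m&(abs(P[...,0]-lo)<.015)
    if k.sum(): print(lo.round(2),k.sum(),P[k][:,1].min().round(3),P[k][:,1].max().round(3),np.median(P[k][:,2]).round(4))
E
```

```text
time: 9.12
position: [0.461, -0.2215, 0.1761]
tool_rot: [0.035, 3.136, -0.001]
ft_force: [-0.2, 0.2, -1.5]
grip_width: 0.611
grip_force: 4.8
[ 0.461  -0.2215  0.1761] [[-1.0, 0.022, 0.005], [0.022, 1.0, -0.001], [-0.005, -0.0, -1.0]]
0.33 6 -0.213 -0.208 0.1842
0.36 18 -0.227 -0.206 0.1817
0.39 22 -0.238 -0.198 0.1846
0.42 34 -0.24 -0.194 0.1796
0.51 14 -0.246 -0.193 0.1831
0.54 30 -0.254 -0.187 0.1835
0.57 33 -0.261 -0.183 0.1807
0.6 29 -0.262 -0.183 0.1826
```

View pics/lift.png

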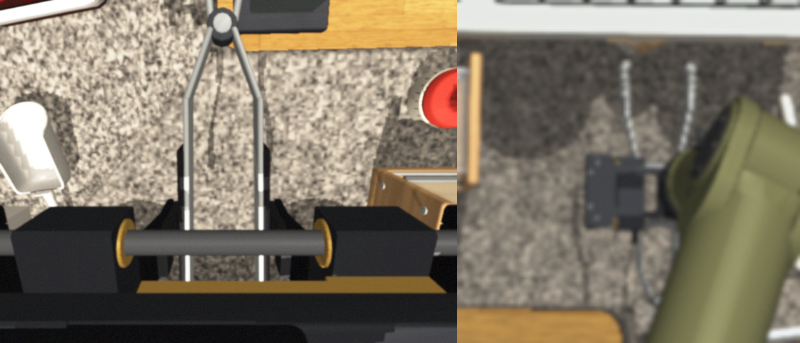

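The tongs hang level between the fingers: pivot at wrist (311,31), blades parallel. I check their height relative to the TCP with the wrist depth.

```bash
python3 - <<'E'
from h import *
s=ctrl.get_state();print(s["position"].round(4))
c=ctrl.camera_info("wrist");im,d=ctrl.get_image("wrist");P=cloud(c,d)
print(im[31,311],P[25:38,305:318,2].round(4)[::3,::3])
for z in(.182,.19,.1965): print(z,ray(c,(311,31),z).round(4))
v,u=np.mgrid[:480,:640];m=(P[...,2]>.12)&(u>240)&(u<380)&(v<270)
for r in range(10,270,30):
    k=m&(abs(v-r)<4)
    if k.sum(): print(r,k.sum(),np.percentile(P[k][:,2],[10,50,90]).round(4),P[k].mean(0).round(3),P[k][:,1].min().round(4),P[k][:,1].max().round(4))
E
```

```text
[ 0.459  -0.2205  0.173 ]
[215 223 223] [[0.1937 0.1937 0.1941 0.1943 0.1936]
 [0.1938 0.1948 0.1932 0.1943 0.1933]
 [0.1937 0.1938 0.1947 0.1938 0.1937]
 [0.1945 0.1938 0.1953 0.1945 0.1928]
 [0.1939 0.1932 0.1941 0.1941 0.1934]]
0.182 [ 0.3505 -0.2203  0.182 ]
0.19 [ 0.3523 -0.2203  0.19  ]
0.1965 [ 0.3537 -0.2203  0.1965]
10 214 [0.1828 0.184  0.1919] [ 0.346 -0.22   0.188] -0.2283 -0.2109
40 305 [0.1911 0.193  0.1946] [ 0.356 -0.22   0.194] -0.2279 -0.2129
70 201 [0.1797 0.1913 0.1926] [ 0.365 -0.221  0.191] -0.2316 -0.2091
100 199 [0.1792 0.1912 0.1926] [ 0.375 -0.221  0.191] -0.2357 -0.2053
130 196 [0.1799 0.1911 0.1926] [ 0.385 -0.221  0.192] -0.2403 -0.2015
160 210 [0.177  0.1931 0.1946] [ 0.395 -0.221  0.193] -0.2414 -0.2005
190 198 [0.1769 0.1931 0.1946] [ 0.406 -0.221  0.191] -0.2418 -0.2003
220 327 [0.1809 0.1933 0.1943] [ 0.417 -0.221  0.193] -0.2457 -0.1967
250 320 [0.1824 0.1934 0.1944] [ 0.429 -0.222  0.194] -0.2466 -0.1963
```

```bash
python3 -m handwheel '[[0.053,0.004,0.015,0,0,0,0],[0.053,0.004,0.03,0,0,0,0],[0.053,0.004,0.045,0,0,0,0],[0.053,0.004,0.05,0,0,0,0],[0.053,0.004,0.05,0,0,0,0],[0.053,0.004,0.05,0,0,0,0],[0.053,0.004,0.05,0,0,0,0],[0.053,0.004,0.05,0,0,0,0],[0.053,0.004,0.05,0,0,0,0],[0.053,0.004,0.045,0,0,0,0],[0.053,0.004,0.03,0,0,0,0],[0.053,0.002,0.01,0,0,0,0]]'; python3 -m handwheel '[[0.053,0,0,0.01,0,0,0],[0.053,0,0,0.01,0,0,0],[0.053,0,0,0,0,0,0],[0.053,0,0,0,0,0,0]]'; python3 - <<'E'
from h import *
s=ctrl.get_state();print(s["position"].round(4),Ro.from_rotvec(s['tool_rot']).as_matrix().round(3).tolist())
im,d=ctrl.get_image("top")
cv2.imwrite("pics/over.png",cv2.resize(im[190:270,210:320],None,fx=6,fy=6,interpolation=cv2.INTER_CUBIC))
c=ctrl.camera_info("top");P=cloud(c,d);v,u=np.mgrid[:480,:640]
print(ray(c,(267.8,234),.038))
m=(u>230)&(u<300)&(v>195)&(v<260)&(P[...,2]>.13)&(P[...,2]<.2)
for lo in np.arange(.44,.6,.02):
    k=m&(abs(P[...,0]-lo)<.01)
    if k.sum(): print(lo.round(2),k.sum(),P[k][:,1].min().round(3),P[k][:,1].max().round(3))
E
```

```text
time: 10.78
position: [0.4226, 0.2563, 0.1717]
tool_rot: [-0.03, -3.139, 0.003]
ft_force: [-0.4, -0.8, -1.9]
grip_width: 0.607
grip_force: 4.8
time: 11.28
position: [0.4244, 0.2545, 0.1536]
tool_rot: [0.037, 3.141, 0.0]
ft_force: [-0.0, 0.9, -2.4]
grip_width: 0.611
grip_force: 4.8
[0.4244 0.2545 0.1536] [[-1.0, 0.023, 0.0], [0.023, 1.0, 0.0], [-0.0, 0.0, -1.0]]
[0.54694702 0.2526711  0.038     ]
0.48 9 0.226 0.229
0.5 13 0.222 0.227
0.52 22 0.217 0.289
0.54 38 0.214 0.29
0.56 41 0.212 0.291
0.58 13 0.213 0.291
```

View pics/over.png

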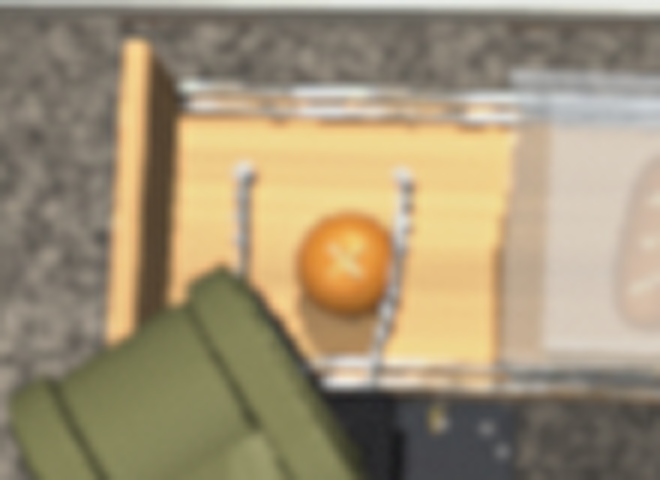

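The jaws straddle the roll; after parallax correction their midline is y≈0.252 and the roll is at y≈0.2527. I descend.

```bash
python3 -m handwheel '[[0.053,0,0.001,0.02,0,0,0],[0.053,0,0,0.03,0,0,0],[0.053,0,0,0.03,0,0,0],[0.053,0,0,0.02,0,0,0],[0.053,0,0,0.012,0,0,0],[0.053,0,0,0.008,0,0,0],[0.053,0,0,0.003,0,0,0],[0.053,0,0,0,0,0,0],[0.053,0,0,0,0,0,0]]'
```

```text
time: 12.45
position: [0.4245, 0.2565, 0.0312]
tool_rot: [0.035, 3.14, 0.001]
ft_force: [-0.4, 0.3, -1.9]
grip_width: 0.614
grip_force: 4.8
```

```bash
python3 -m handwheel '[[0.05,0,0,0,0,0,0],[0.047,0,0,0,0,0,0],[0.044,0,0,0,0,0,0],[0.04,0,0,0,0,0,0],[0.03,0,0,0,0,0,0],[0.03,0,0,0,0,0,0],[0.03,0,0,0,0,0,0]]' 22
```

```text
time: 13.32
position: [0.4241, 0.2561, 0.0306]
tool_rot: [0.035, 3.141, -0.0]
ft_force: [-0.6, -1.3, -1.7]
grip_width: 0.521
grip_force: 22.0
```

```bash
python3 -m handwheel '[[0.03,0,0,-0.005,0,0,0],[0.03,0,0,-0.01,0,0,0],[0.03,0,0,-0.02,0,0,0],[0.03,0,0,-0.03,0,0,0],[0.03,0,0,-0.03,0,0,0],[0.03,0,0,-0.03,0,0,0],[0.03,0,0,-0.02,0,0,0],[0.03,0,0,-0.01,0,0,0],[0.03,0,0,-0.005,0,0,0],[0.03,0,0,0,0,0,0],[0.03,0,0,0,0,0,0],[0.03,0,0,0,0,0,0]]'; python3 - <<'E'
from h import *
im,d=ctrl.get_image("top");c=ctrl.camera_info("top");P=cloud(c,d)
cv2.imwrite("pics/end.png",cv2.resize(im[180:320,215:425],None,fx=3.5,fy=3.5,interpolation=cv2.INTER_CUBIC))
v,u=np.mgrid[:480,:640];hsv=cv2.cvtColor(im,cv2.COLOR_BGR2HSV)
m=(u>230)&(u<300)&(v>195)&(v<260)&(P[...,2]>.15)&(P[...,2]<.24)&(hsv[...,1]>130)&(hsv[...,0]<25)
print(m.sum(),P[m].mean(0).round(3),P[m].max(0).round(3),P[m].min(0).round(3))
E
```

```text
time: 14.82
position: [0.4238, 0.256, 0.1899]
tool_rot: [-0.035, -3.14, 0.001]
ft_force: [0.5, -0.1, -2.7]
grip_width: 0.516
grip_force: 22.0
279 [0.545 0.253 0.212] [0.572 0.277 0.223] [0.521 0.232 0.194]
```

View pics/end.png

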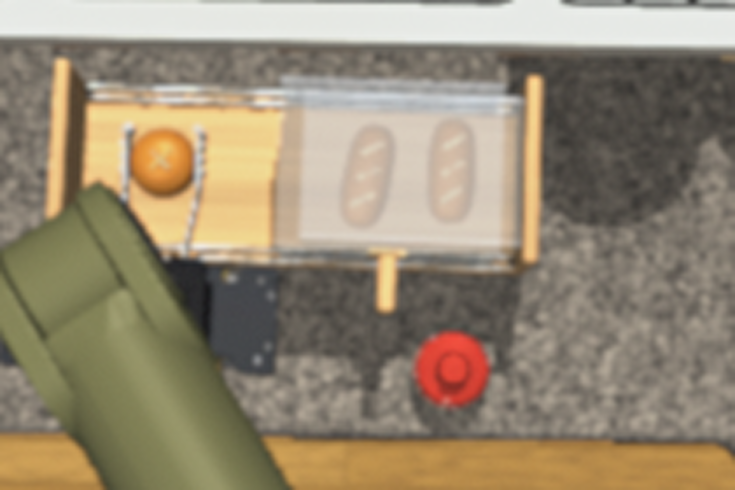

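The picture shows the roll between the jaws at (162,160), its top about 0.22 m up. The cover is at its stop, and the oblong rolls and timer are in place.

```bash
python3 -c "
from bench import ctrl
print(ctrl.close_job())"
```

```text
the job is handed in; nothing more can be done
None
```

The job is handed in: the cover is fully open at its stop, and the round roll is held in the tongs with its underside about 17 cm above the worktop. The last picture shows the oblong rolls and timer in place; no verdict was returned.

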